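# Check the plate gap of a compression tester with a taper gauge

## Task

With nothing between the tester's plates, zero the load readout: press its round tare button fully down and let it come back up. Then pick up the taper gauge by its grip, lay its blade flat on the lower plate and slide it straight in from the front of the tester, under the middle of the sprung upper plate, until it drags snugly and has just begun to lift that plate; do not force it further. Finish while still holding the gauge there for the reading, and leave the other things on the bench where they are.

Things in the scene. Friction and masses are not known exactly. Their poses are not given: they have to be found in the camera images.
- tester: Compression tester, fixed: white base 280 deep x 200 wide x 55 mm high, column 420 mm high at the rear, grey arm (crosshead) reaching forward over the plates. Origin at the bench under the base's middle; x from front to rear, z up. Plate axis at x = -60 mm, y = 0; the blade goes in along +x. Arm (70 mm wide, from 200 mm up) and load cell (from 143 mm up) end at x = -85 mm, the base at -140 mm.
- lower_face (a point): Centre of the top face of the lower plate, 110 mm above the bench: a fixed polished steel disc, 100 mm in diameter, 15 mm thick, on a boss. It stands out 25 mm beyond the upper plate all round: a ledge in front on which the blade can first be laid. Axes as those of the tester.
- upper_face (a point): Centre of the underside of the upper plate, a polished steel disc 50 mm in diameter and 12 mm thick, coaxial with the lower one. The gap under it is 2.6 to 4.4 mm, different every time. Axes as those of the tester.
- upper_plate (a joint): How far the sprung upper plate is lifted from its seat in the crosshead: 0 at rest, at most 0.004 m. It takes about 4.5 N upwards to start and 4 N more per mm. Steel on steel: friction about 0.3. The blade's drag (both faces) is about 3 N as the plate begins to lift, 5.5 N at 1 mm of lift, more if the blade is also pressed down.
- gauge: Taper gauge, about 120 g, lying flat. Origin at its underside below the middle of the black plastic grip, 90 mm long (x -45 to 45), 22 wide (y), 20 high (z). Steel blade 20 mm wide from the grip along +x to the tip at x = 140 mm; its underside is level with the grip's. 1.5 mm thick at the tip, its top climbs 0.06 mm per mm to 5.1 mm at 60 mm from the tip, then stays 5.1 mm up to the grip.
- gauge_grip (a point): Middle of the gauge's grip, 10 mm above the gauge's underside. Axes as those of the gauge.
- gauge_tip (a point): Tip of the blade, at its underside, in the middle of its width. In a gap of G mm the blade first touches the upper plate when this tip is (G - 1.5) / 0.06 mm past that plate's front rim: 18 to 48 mm.
- tare_top (a point): Top centre of the readout's tare button, 54 mm above the bench: the only raised round button, a grey cap 24 mm in diameter, 6 mm proud of a round grey collar 44 mm wide, at the right front corner (seen from the robot) of the white readout box (170 x 120 mm, fixed). Pressed straight down. The display housing, 67 mm high, starts 53 mm behind the button's axis.
- tare (a joint): How far the tare button is pressed: 0 up, 0.006 m fully down; springs back by itself; about 5 N when fully down.
- rack_a: Bystander: yellow 0.5 ml tube rack, 60 x 138 x 28 mm (40 mm with tubes); origin at its underside. Leave it alone.
- rack_b: Bystander: pink tube rack, 60 x 68 x 28 mm (40 mm with tubes); origin at its underside. Leave it alone.
- jar: Bystander: green round jar, 68 mm across, 75 mm high; origin at its underside. Leave it alone.
- spatula: Bystander: thin steel double-ended lab spatula, 180 mm long, 4 mm thick, no grip; origin at its underside. Leave it alone.
- dish: Bystander: shallow clear culture dish, 90 mm across, 16 mm high; origin at its underside. Leave it alone.
- weight: Bystander: polished steel knobbed weight, 32 mm across, 47 mm high; origin at its underside. Leave it alone.
- tip_box: Bystander: teal closed box, 55 x 75 x 45 mm; origin at its underside. Leave it alone.
- marker: Bystander: white pen with a black cap, 125 mm long, lying; origin at its underside. Leave it alone.
Not all that is in view belongs to the job. Of the things that look like the gauge, take the one that is farthest to the robot's left at the start. What is shaped like the part that bears tare_top but turquoise is not meant.

How it is judged:
By the outcome, as a careful person would: the job done as asked, in the order asked, and still so for the second after the job is handed in, while the arm keeps its last pose, push and grip.
It also fails if it takes over 61 s, if anything falls off the work surface, if the arm or the gripper's body presses on something with over 40 N, if the wrist force passes 120 N, or if a joint passes its speed limit or range.

## Robot

A 6-joint arm with a two-finger parallel gripper is mounted at the origin on the work surface. World frame = base frame: x ahead of the robot, y to its left, z up, the work surface at z = 0. Lengths are in m, angles in rad, forces in N, time in s.
With the tool pointing down it reaches from about 0.25 to 0.725 m from the base axis. Payload 4 kg.
Tool frame: the origin (TCP) lies midway between the tips of the shut fingers; the grasp point (between the pads) lies 19 mm behind it; z points along the fingers, x is the direction in which the jaws open and shut, and the axes are right-handed (so a half turn about z gives the same grasp; the last joint's range is limited). The gripper opens to 85 mm and grips with 20 to 120 N. Pads are 22 mm wide; open, the fingers measure 114 mm over their backs; the gripper's body (76 mm by 85 mm) begins 54 mm behind the grasp point. The pads swing forward as they close: fully open they stand 13 mm farther back than shut.
Start: joints at [1.325, 0.241, 0.005, 1.335, 0, 1.571], TCP at [0.122, 0.485, 0.192] pointing down, gripper open.
Joint ranges: [-2.72, 2.72], [-1.05, 1.87], [-1.09, 1.28], [-1.99, 2.15], [-1.42, 1.44], [-3.14, 3.14]. Speed limits (rad/s): [2.79, 2.79, 3.14, 3.14, 3.14, 3.14].

## Interface

Orientations are given as a unit quaternion [x, y, z, w].
In Python, from workcell import bot, vision, ticket gives the robot as it stands.
- The arm moves only by the tool play_rows, never from a script. Its argument "deltas" is one flat list of numbers, 5 for each row, row after row: the opening, from 0 (shut) to 1 (fully open), then the shift along the tool's x, y, z in units of 60 mm (1.0 is 60 mm), then the turn about the tool's z in degrees. A call has 1 to 12 rows; each row shifts and turns the pose as measured when the row begins, along the tool's axes as they then stand; what a row does not reach is not made up. A row lasts 1/8 s, in which the tool goes at most 62.5 mm and 10.7 degrees, less where a joint would pass 70% of its speed; a pose out of reach is approached as far as the arm can. A call is refused whole if a number of a shift passes 1 or a number of a turn 10.7, either way. A call with a gripper value outside its range is refused whole. The fingers move at their own pace and stop on an object; the grip force is fixed at half the most. Time passes only in rows, so rows that do not move let the fingers close. It gives the time, the measured TCP pose, the force and the opening at its end, in the units of the state.
- bot.get_obs(): the state, without advancing time (a new reading comes with each control period).
- vision.camera(name): name is "scene" or "top" or "wrist"; returns a dict with "color" (400x640x3 uint8, blue, green, red), "intrinsics" (3x3 intrinsics, pixels), "rvec" (rotation vector, rad) and "tvec" (3), from world to camera coordinates, as OpenCV has them. Camera axes: x right, y down, z forward; pixel columns grow to the right and rows downward; lengths in m; the calibration is good to about 2 mm. A picture is of the moment at which its call begins. There is no depth.
- ticket.job_done(): hands the job in, once; it reports no verdict.
The state is a dict: "clock": time; "joint_pos": joint angles; "joint_vel": joint speeds; "tau": joint torques, N m; "eef_pos": TCP position; "tool_rot": TCP orientation; "ft_force": force on the tool from outside, world axes, zero at the start; "ft_torque": the same for the moment, N m; "grip_width": finger opening in m.
Only numpy, scipy, OpenCV 4.12 (cv2) and the standard library are available. Lean on these libraries where they do the work, as an engineer would, in place of code of your own. Each camera call takes 0.05 s, during which the arm holds its last target. There are 200 camera calls.

## Working session

There is one attempt and no reset: what is moved stays moved. The work goes in short steps, Python scripts to look and compute and a tool call to move; the robot and the scene stay as the last step left them, time stands still between calls to the robot, and variables do not carry over. Pictures are saved under pics/ and viewed, about 8 in all and at most 12, crops included, and the job is handed in when it is done.

Besides the shell and the picture viewer there is one more tool, called after "Request:" in YAML: its name, and indented under it one key for each argument. play_rows: Moves the arm, as the interface text tells. Its arguments: {"type":"object","properties":{"deltas":{"type":"array"}},"required":["deltas"]}

```bash
mkdir -p pics
cat > h.py <<'E'
import numpy as np, cv2
from workcell import bot, vision, ticket
def cam(n,save=None):
    c=vision.camera(n); R=cv2.Rodrigues(np.array(c["rvec"],float))[0]; c["R"]=R; c["t"]=np.array(c["tvec"],float).ravel(); c["K"]=np.array(c["intrinsics"],float)
    c["o"]=-R.T@c["t"]
    if save: cv2.imwrite("pics/"+save,c["color"])
    return c
def ray(c,u,v):
    d=c["R"].T@np.linalg.solve(c["K"],[u,v,1.]); return c["o"],d
def onz(c,u,v,z):
    o,d=ray(c,u,v); return o+d*(z-o[2])/d[2]
def px(c,p):
    q=c["K"]@(c["R"]@np.array(p,float)+c["t"]); return q[:2]/q[2]
E
python3 - <<'E'
from h import *
import pickle
for n in ["top","scene"]:
    c=cam(n,n+"0.png"); pickle.dump(c,open(n+"0.pkl","wb")); print(n,c["o"].round(3),c["K"][0,0],(c["R"][2]).round(2))
o=bot.get_obs(); print({k:np.round(v,3) for k,v in o.items()})
E
```

```text
top [ 0.396 -0.126  1.36 ] 451.0932105051467 [ 0.11 -0.02 -0.99]
scene [ 1.228 -0.468  0.864] 388.83938556721597 [-0.64  0.29 -0.71]
{'clock': np.float64(0.1), 'joint_pos': array([ 1.325,  0.241,  0.004,  1.335, -0.   ,  1.571]), 'joint_vel': array([-0.   , -0.002,  0.004, -0.001,  0.   ,  0.   ]), 'tau': array([ 1.0000e-03, -3.7314e+01,  2.5301e+01,  1.1000e-02,  0.0000e+00,
        0.0000e+00]), 'eef_pos': array([0.122, 0.484, 0.191]), 'tool_rot': array([ 0.788,  0.615, -0.001,  0.001]), 'ft_force': array([0.022, 0.214, 0.086]), 'ft_torque': array([ 0.071, -0.014,  0.01 ]), 'grip_width': np.float64(0.085)}
```

View pics/top0.png

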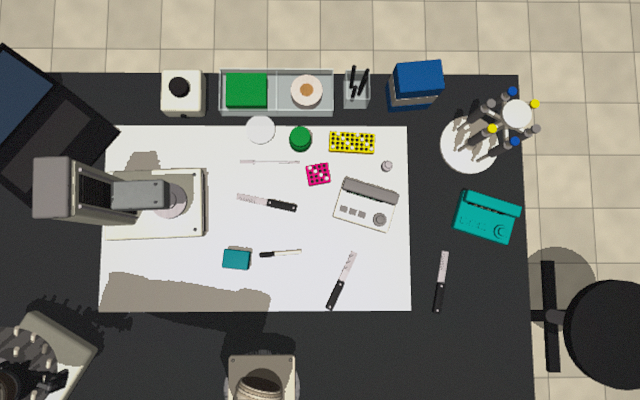

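View pics/scene0.png

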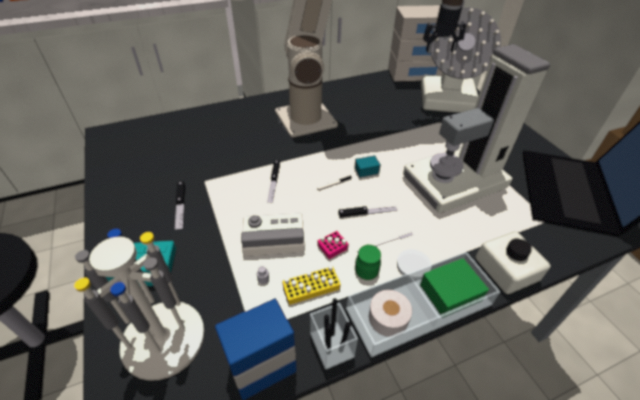

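The top view shows the robot base at the bottom, so x runs up and y runs left. The leftmost gauge has its grip at (282,206) and tip near (237,198). The tare button is near (380,219) and the tester plates near (170,200), with the front facing right (−y).

Run:
```python
from h import *
import pickle
c=pickle.load(open("top0.pkl","rb")); im=c["color"]
a=cv2.resize(im[155:245,100:210],None,fx=3.6,fy=3.6,interpolation=cv2.INTER_CUBIC)
b=cv2.resize(im[170:240,220:410],None,fx=4.2,fy=4.2,interpolation=cv2.INTER_CUBIC)
H=np.zeros((a.shape[0]+b.shape[0],800,3),np.uint8); H[:a.shape[0],:a.shape[1]]=a; H[a.shape[0]:,:b.shape[1]]=b[:,:800]
s=pickle.load(open("scene0.pkl","rb"))["color"]
d=cv2.resize(s[100:210,400:515],None,fx=3,fy=2.9); H[:d.shape[0],400:400+d.shape[1]]=d
cv2.imwrite("pics/crop1.png",H); print(H.shape)
hsv=cv2.cvtColor(im,cv2.COLOR_BGR2HSV)
m=np.zeros(im.shape[:2],np.uint8); m[185:220,230:302]=(im[185:220,230:302].max(2)<70)
n,l,st,ce=cv2.connectedComponentsWithStats(m)
i=1+st[1:,4].argmax(); pts=np.argwhere(l==i)[:,::-1].astype(np.float32); print("grip",st[i],cv2.minAreaRect(pts))
print("grip centre z.02",onz(c,*ce[i],.02))
r=cv2.minAreaRect(pts); bp=cv2.boxPoints(r); print(np.array([onz(c,*p,.015) for p in bp]).round(4))
for u,v,z in [(237,198,0),(380,219,.054),(170,200,.11)]: print(onz(c,u,v,z).round(4))
```

```text
(618, 800, 3)
grip [267 199  30  13 178] ((281.3014831542969, 204.91336059570312), (29.18783187866211, 6.75526237487793), 12.26477336883545)
grip centre z.02 [ 0.53376336 -0.05529484  0.02      ]
[[ 0.5334 -0.0109  0.015 ]
 [ 0.5532 -0.015   0.015 ]
 [ 0.5346 -0.1004  0.015 ]
 [ 0.5148 -0.0962  0.015 ]]
[0.5565 0.0792 0.    ]
[ 0.4889 -0.3448  0.054 ]
[0.5377 0.2475 0.11  ]
```

View pics/crop1.png

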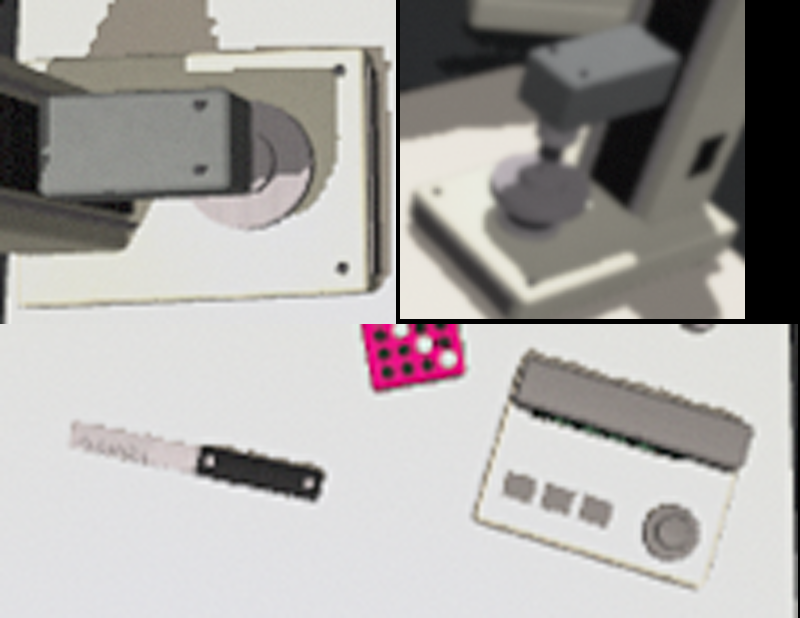

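```bash
cat >> h.py <<'E'
from scipy.spatial.transform import Rotation as Ro
def st():
    o=bot.get_obs(); R=Ro.from_quat(o["tool_rot"]).as_matrix()
    return o,np.array(o["eef_pos"]),R
def yaw(R): return np.degrees(np.arctan2(R[1,0],R[0,0]))
def plan(wps,g,psi=None,step=.055,p=None,R=None):
    """rows to world waypoints; psi: list of tool-x world angles (deg) at each wp"""
    if p is None: _,p,R=st()
    out=[]
    for k,w in enumerate(wps):
        w=np.array(w,float); tot=0 if psi is None else -((psi[k]-yaw(R)+180)%360-180)
        n=max(1,int(np.ceil(max(np.linalg.norm(w-p)/step,abs(tot)/10.4))))
        for i in range(n):
            d=R.T@(w-p)/n/.06; out.append([g,*d.round(3),round(tot/n,1)])
            R=R@Ro.from_euler('z',tot/n,degrees=True).as_matrix(); p=p+(w-p)/(n-i) if False else p+(out[-1][1]*0)
        p=w
    print(len(out)); print(",".join(f"{x:g}" for r in out for x in r))
E
python3 - <<'E'
from h import *
_,p,R=st(); print(yaw(R))
plan([(.30,0,.17),(.489,-.345,.12)],0,[-12.3,-12.3],step=.057)
E
```

```text
75.91723244875848
17
0,-0.711,0.485,0.036,8.8,0,-0.628,0.588,0.036,8.8,0,-0.53,0.677,0.036,8.8,0,-0.42,0.751,0.036,8.8,0,-0.3,0.806,0.036,8.8,0,-0.173,0.843,0.036,8.8,0,-0.041,0.859,0.036,8.8,0,0.091,0.855,0.036,8.8,0,0.221,0.831,0.036,8.8,0,0.346,0.788,0.036,8.8,0,0.615,0.706,0.12,-0,0,0.615,0.706,0.12,-0,0,0.615,0.706,0.12,-0,0,0.615,0.706,0.12,-0,0,0.615,0.706,0.12,-0,0,0.615,0.706,0.12,-0,0,0.615,0.706,0.12,-0
```

Request:
play_rows:
  deltas: [0,-0.71,0.48,0.03,8.8,0,-0.63,0.59,0.03,8.8,0,-0.53,0.68,0.03,8.8,0,-0.42,0.75,0.03,8.8,0,-0.3,0.81,0.03,8.8,0,-0.17,0.84,0.03,8.8,0,-0.04,0.86,0.03,8.8,0,0.09,0.86,0.03,8.8,0,0.22,0.83,0.03,8.8,0,0.35,0.79,0.03,8.8]

```text
clock: 1.35
eef_pos: [0.2938, -0.0162, 0.1711]
tool_rot: [0.992, -0.125, 0.002, 0.002]
ft_force: [0.9, 1.1, -0.1]
grip_width: -0.0001
```

Request:
play_rows:
  deltas: [0,0.62,0.71,0.1,0,0,0.62,0.71,0.1,0,0,0.62,0.71,0.1,0,0,0.62,0.71,0.1,0,0,0.62,0.71,0.1,0,0,0.62,0.71,0.1,0,0,0.62,0.71,0.1,0]

```text
clock: 2.22
eef_pos: [0.4727, -0.3834, 0.1282]
tool_rot: [0.992, -0.128, 0.002, 0.001]
ft_force: [1.3, 0.7, 0.8]
grip_width: -0.0
```

Run:
```python
from h import *
o,p,R=st(); print(o["clock"],p,yaw(R),o["grip_width"],o["ft_force"])
c=cam("wrist","w1.png"); print(c["o"])
print("tare px",px(c,(.489,-.345,.054)), "tcp-below px",px(c,(p[0],p[1],.054)))
plan([(.489,-.345,.07)],0,[-12.3])
```

```text
2.225 [ 0.47273588 -0.38337466  0.12820211] -14.747609643580864 -1.1599518687043623e-05 [1.27644624 0.74746484 0.77470985]
[ 0.48978748 -0.31630022  0.30936066]
tare px [326.635872   151.96114697] tcp-below px [319.75140402 198.65094976]
2
0,0.014,-0.393,0.451,-1.3,0,0.023,-0.393,0.451,-1.3
```

View pics/w1.png

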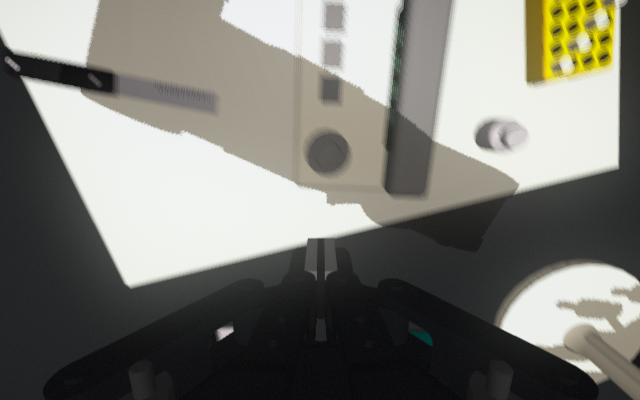

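The wrist view shows the button at (328,152), against a predicted (327,152), so the measurement holds. I'll move above it.

Request:
play_rows:
  deltas: [0,0.02,-0.39,0.4,-1.2,0,0.02,-0.39,0.4,-1.2,0,0,0,0,0]

```text
clock: 2.65
eef_pos: [0.4879, -0.3463, 0.0702]
tool_rot: [0.994, -0.111, -0.001, 0.001]
ft_force: [-0.5, 0.6, -0.5]
grip_width: 0.0001
```

Run:
```python
from h import *
o,p,R=st(); print(p,yaw(R),o["ft_force"])
plan([(.489,-.345,.06)],0,[-12.3])
```

```text
[ 0.48789795 -0.34627906  0.07016246] -12.732062053501139 [-0.45349455  0.64007841 -0.47692025]
1
0,0.014,-0.025,0.169,-0.4
```

Request:
play_rows:
  deltas: [0,0.01,-0.02,0.2,0,0,0,0,0.05,0,0,0,0,0.05,0]

```text
clock: 3.02
eef_pos: [0.4895, -0.3473, 0.0535]
tool_rot: [0.994, -0.112, 0.0, 0.002]
ft_force: [-0.3, 0.6, -0.4]
grip_width: -0.0001
```

Request:
play_rows:
  deltas: [0,0,0,0.05,0,0,0,0,0.05,0]

```text
clock: 3.28
eef_pos: [0.4898, -0.3483, 0.0482]
tool_rot: [0.994, -0.112, 0.001, 0.003]
ft_force: [-0.2, 0.1, -0.0]
grip_width: -0.0003
```

Request:
play_rows:
  deltas: [0,0,-0.05,0.04,0,0,0,0,0.04,0]

```text
clock: 3.52
eef_pos: [0.4906, -0.3454, 0.0434]
tool_rot: [0.994, -0.112, 0.002, 0.003]
ft_force: [-0.6, 1.1, -0.6]
grip_width: 0.0001
```

Run:
```python
from h import *
o,p,R=st(); print(p,yaw(R),o["ft_force"],o["ft_torque"])
c=cam("wrist","w2.png"); print("tare px",px(c,(.489,-.345,.054)))
im=c["color"][:330]; cv2.imwrite("pics/w2.png",cv2.resize(im[100:300,220:420],None,fx=3,fy=3,interpolation=cv2.INTER_CUBIC))
```

```text
[ 0.49060204 -0.34542969  0.04335033] -12.881443935310871 [-0.56010127  1.07813656 -0.61567229] [0.00134988 0.00481841 0.0321023 ]
tare px [317.41871331 234.6758787 ]
```

View pics/w2.png

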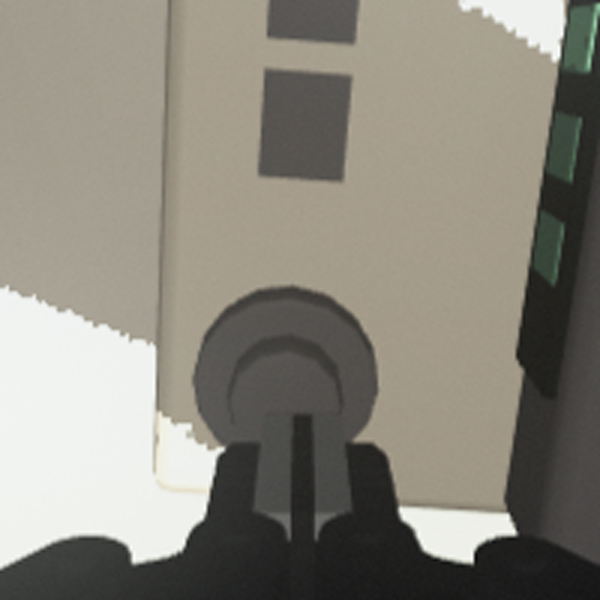

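The view shows the finger tips over the cap, around (315,238), but there is no force yet, so I'm still above it. I'll continue gently.

Request:
play_rows:
  deltas: [0,0,0,0.04,0,0,0,0,0,0]

```text
clock: 3.82
eef_pos: [0.4904, -0.3453, 0.0403]
tool_rot: [0.994, -0.112, 0.001, 0.003]
ft_force: [0.4, 0.3, 0.4]
grip_width: -0.0001
```

Request:
play_rows:
  deltas: [0,0,0,0.04,0,0,0,0,0,0]

```text
clock: 4.08
eef_pos: [0.4904, -0.3454, 0.0378]
tool_rot: [0.994, -0.112, 0.001, 0.003]
ft_force: [0.2, -0.2, 0.2]
grip_width: -0.0
```

Run:
```python
from h import *
import pickle
o,p,R=st(); print(p,o["ft_force"])
c=cam("wrist"); print("tip px",px(c,p)); cv2.imwrite("pics/w3.png",cv2.resize(c["color"][130:280,220:420],None,fx=3,fy=3,interpolation=cv2.INTER_CUBIC))
s=cam("scene"); t=cam("top"); print(px(s,(.489,-.345,.054)),px(t,(.489,-.345,.054)))
```

```text
[ 0.49042213 -0.34535521  0.03775362] [ 0.20597708 -0.16727342  0.20306237]
tip px [320.04650403 228.49097963]
[253.45328538 218.1455436 ] [380.0773229  218.97332952]
```

View pics/w3.png

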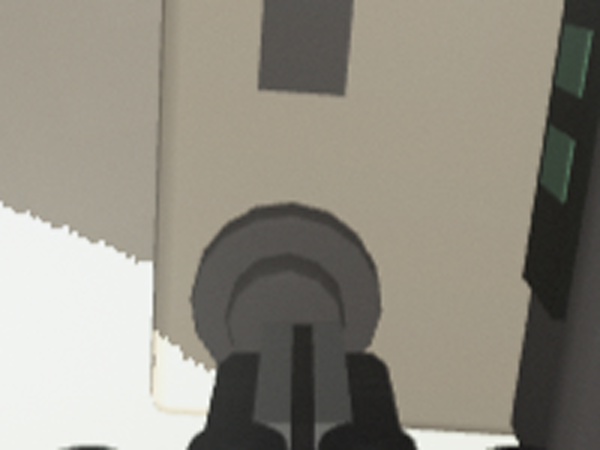

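Run:
```python
from h import *
o,p,R=st(); c=cam("wrist")
for y in (-.011,0,.011):
    print(y,[(h,px(c,p+R@np.array([0,y,-h])).round(1).tolist()) for h in (0,.005,.01,.015,.02)])
print("cap centre",onz(c,315,131+309/3,.054),onz(c,315,131+309/3,.054)-p, onz(c,286/3+220,130+298/3,.048))
```

```text
-0.011 [(0, [320.0, 212.4]), (0.005, [320.0, 214.8]), (0.01, [320.0, 217.4]), (0.015, [320.0, 220.1]), (0.02, [320.0, 223.0])]
0 [(0, [320.1, 228.5]), (0.005, [320.1, 231.3]), (0.01, [320.1, 234.3]), (0.015, [320.1, 237.4]), (0.02, [320.1, 240.7])]
0.011 [(0, [320.1, 244.1]), (0.005, [320.1, 247.3]), (0.01, [320.1, 250.6]), (0.015, [320.1, 254.1]), (0.02, [320.1, 257.8])]
cap centre [ 0.48826301 -0.34224462  0.054     ] [-0.00239771  0.00328404  0.01591366] [ 0.4885348  -0.34165835  0.048     ]
```

Request:
play_rows:
  deltas: [0,-0.05,-0.05,0.02,0,0,0,0,0.02,0,0,0,0,0,0]

```text
clock: 4.65
eef_pos: [0.4883, -0.3416, 0.0357]
tool_rot: [0.994, -0.112, 0.002, 0.003]
ft_force: [0.4, -0.4, -0.2]
grip_width: -0.0
```

Request:
play_rows:
  deltas: [0,0,0,0.03,0,0,0,0,0,0]

```text
clock: 4.9
eef_pos: [0.4883, -0.3417, 0.0337]
tool_rot: [0.994, -0.112, 0.002, 0.003]
ft_force: [0.4, -0.8, -0.4]
grip_width: 0.0
```

Request:
play_rows:
  deltas: [0,0,0,0.03,0,0,0,0,0,0]

```text
clock: 5.15
eef_pos: [0.4883, -0.3417, 0.0317]
tool_rot: [0.994, -0.112, 0.002, 0.003]
ft_force: [0.4, 0.5, 0.1]
grip_width: 0.0005
```

Run:
```python
from h import *
o,p,R=st(); s=cam("scene"); t=cam("top"); w=cam("wrist")
print(px(s,(.489,-.343,.054)),px(s,p),px(t,p))
a=cv2.resize(s["color"][160:260,200:320],None,fx=4,fy=4,interpolation=cv2.INTER_CUBIC)
b=cv2.resize(w["color"][150:290,240:400],None,fx=2.5,fy=2.5,interpolation=cv2.INTER_CUBIC)
H=np.zeros((400,800,3),np.uint8); H[:,:480]=a; H[:350,480:]=b[:,:320]
cv2.imwrite("pics/s2.png",H)
```

```text
[254.14955974 217.9449386 ] [255.3408548  222.91896345] [377.72776017 219.7481142 ]
```

View pics/s2.png

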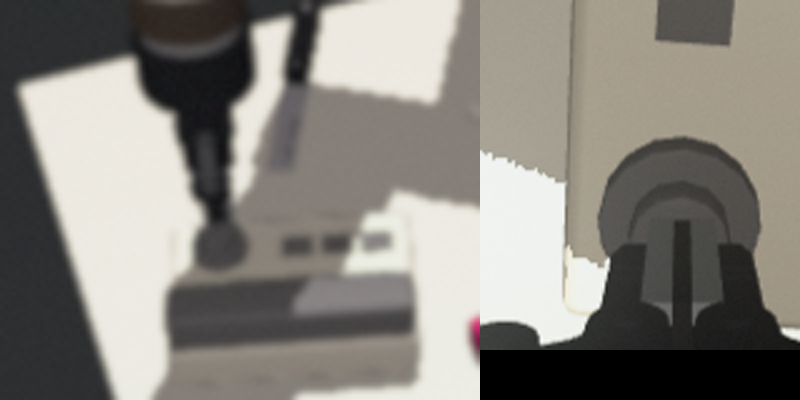

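The tips are still above the cap in the scene view, near (253,215), so the real tips sit behind the reported TCP. I'll descend until I feel force.

Request:
play_rows:
  deltas: [0,0,0,0.03,0,0,0,0,0,0]

```text
clock: 5.55
eef_pos: [0.4885, -0.3419, 0.0301]
tool_rot: [0.994, -0.112, 0.002, 0.003]
ft_force: [-0.4, 0.9, 0.3]
grip_width: 0.0003
```

Request:
play_rows:
  deltas: [0,0,0,0.03,0,0,0,0,0,0]

```text
clock: 5.8
eef_pos: [0.4885, -0.3419, 0.0282]
tool_rot: [0.994, -0.112, 0.002, 0.003]
ft_force: [0.1, 0.0, -0.9]
grip_width: -0.0
```

Request:
play_rows:
  deltas: [0,0,0,0.03,0,0,0,0,0,0]

```text
clock: 6.05
eef_pos: [0.4885, -0.3419, 0.0262]
tool_rot: [0.994, -0.112, 0.002, 0.003]
ft_force: [0.2, 0.3, 0.4]
grip_width: 0.0
```

Run:
```python
from h import *
o,p,R=st(); w=cam("wrist"); print(w["K"][0,0],w["o"],p,w["R"][2], o["joint_pos"],o["ft_force"])
print("dist to .048 plane along axis",(w["R"]@np.array([.4885,-.3417,.048])+w["t"])[2])
s=cam("scene"); a=cv2.resize(s["color"][190:240,225:285],None,fx=9,fy=9,interpolation=cv2.INTER_CUBIC)
b=cv2.resize(w["color"][130:290,265:375],None,fx=2.36,fy=2.8,interpolation=cv2.INTER_CUBIC)
H=np.zeros((450,800,3),np.uint8); H[:,:540]=a; H[:448,540:]=b[:,:260]
cv2.imwrite("pics/s3.png",np.clip(H.astype(float)*1.6,0,255).astype(np.uint8))
```

```text
296.9693199966671 [ 0.50343868 -0.27340745  0.20707517] [ 0.48851369 -0.3418904   0.02624558] [-0.05697717 -0.27087684 -0.96092629] [-0.60847954  0.53867529  0.00179877  1.02767369 -0.00373776  1.18707662] [0.17574883 0.31760773 0.39012314]
dist to .048 plane along axis 0.17220954448682843
```

View pics/s3.png

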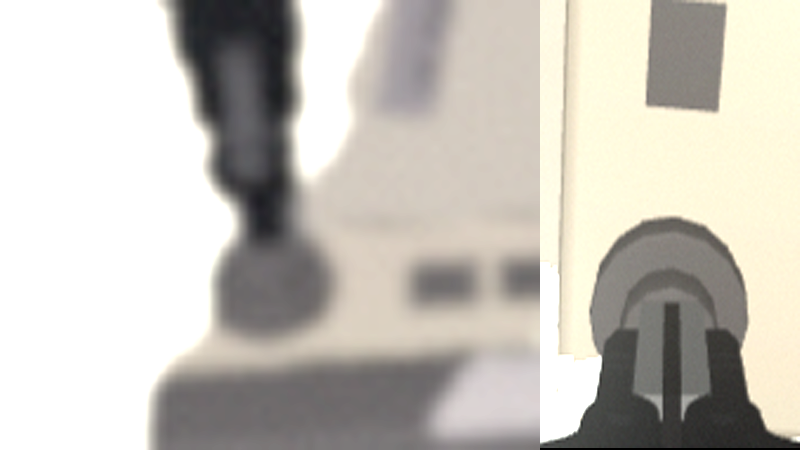

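Request:
play_rows:
  deltas: [0,0,0,0.04,0,0,0,0,0.03,0]

```text
clock: 6.4
eef_pos: [0.4888, -0.3422, 0.0222]
tool_rot: [0.994, -0.112, 0.002, 0.003]
ft_force: [-0.1, -0.2, 0.2]
grip_width: 0.0001
```

Request:
play_rows:
  deltas: [0,0,0,0.04,0,0,0,0,0.03,0]

```text
clock: 6.65
eef_pos: [0.4888, -0.3421, 0.0177]
tool_rot: [0.994, -0.112, 0.002, 0.003]
ft_force: [0.1, 0.2, 2.2]
grip_width: 0.0002
```

Request:
play_rows:
  deltas: [0,0,0,0.04,0,0,0,0,0,0]

```text
clock: 6.9
eef_pos: [0.4888, -0.3422, 0.0156]
tool_rot: [0.994, -0.112, 0.002, 0.003]
ft_force: [-1.2, 0.5, 3.9]
grip_width: -0.0
```

Contact came at a reported z of about 0.020, so the tips are about 34 mm behind the nominal TCP. I'll push until the force rises at the hard stop.

Request:
play_rows:
  deltas: [0,0,0,0.03,0,0,0,0,0,0]

```text
clock: 7.15
eef_pos: [0.4889, -0.3422, 0.0143]
tool_rot: [0.994, -0.112, 0.002, 0.003]
ft_force: [-1.2, 0.6, 3.3]
grip_width: 0.0001
```

Request:
play_rows:
  deltas: [0,0,0,0.03,0,0,0,0,0,0]

```text
clock: 7.4
eef_pos: [0.4889, -0.3422, 0.0129]
tool_rot: [0.994, -0.112, 0.003, 0.003]
ft_force: [-2.5, 1.6, 4.9]
grip_width: -0.0002
```

Request:
play_rows:
  deltas: [0,0,0,0.03,0,0,0,0,0,0]

```text
clock: 7.65
eef_pos: [0.4889, -0.3422, 0.0127]
tool_rot: [0.994, -0.112, 0.003, 0.004]
ft_force: [-1.5, 1.9, 5.0]
grip_width: 0.0004
```

Request:
play_rows:
  deltas: [0,0,0,0.03,0,0,0,0,0,0]

```text
clock: 7.9
eef_pos: [0.489, -0.3422, 0.0128]
tool_rot: [0.994, -0.112, 0.003, 0.004]
ft_force: [-0.8, 0.2, 4.7]
grip_width: -0.0001
```

Request:
play_rows:
  deltas: [0,0,0,0.06,0,0,0,0,0.06,0]

```text
clock: 8.15
eef_pos: [0.4894, -0.3425, 0.012]
tool_rot: [0.994, -0.112, 0.005, 0.005]
ft_force: [-9.2, 6.4, 28.2]
grip_width: -0.0003
```

Request:
play_rows:
  deltas: [0,0,0,0.1,0,0,0,0,0.1,0]

```text
clock: 8.4
eef_pos: [0.4897, -0.3426, 0.0118]
tool_rot: [0.994, -0.112, 0.007, 0.006]
ft_force: [-12.1, 9.5, 38.6]
grip_width: 0.0002
```

The button is hard against its stop (0.0118, 39 N), so it is fully pressed. I'll release it and move towards the gauge.

Request:
play_rows:
  deltas: [0,0,0,-0.2,0,0,0,0,-0.8,0,0,0,0,-0.8,0,0,0,0,0,0]

```text
clock: 8.9
eef_pos: [0.489, -0.3418, 0.1235]
tool_rot: [0.994, -0.112, 0.008, 0.007]
ft_force: [0.5, 0.1, -0.2]
grip_width: -0.0002
```

Run:
```python
from h import *
o,p,R=st(); print(p,yaw(R),R[:,2],o["ft_force"])
plan([(.524,-.10,.09)],0.6,[-11.8])
```

```text
[ 0.48901849 -0.34182187  0.12347456] -12.872728001466237 [ 0.01516485 -0.01499244 -0.9997726 ] [ 0.54519205  0.07356269 -0.22719792]
5
0.6,-0.068,-0.813,0.101,-0.2,0.6,-0.065,-0.813,0.101,-0.2,0.6,-0.062,-0.813,0.101,-0.2,0.6,-0.059,-0.814,0.101,-0.2,0.6,-0.056,-0.814,0.101,-0.2
```

Request:
play_rows:
  deltas: [0.6,-0.07,-0.82,0.1,0,0.6,-0.07,-0.82,0.1,0,0.6,-0.06,-0.82,0.1,0,0.6,-0.06,-0.82,0.1,0,0.6,-0.06,-0.81,0.1,0,0.6,0,0,0,0]

```text
clock: 9.65
eef_pos: [0.5249, -0.093, 0.0813]
tool_rot: [0.993, -0.114, 0.005, 0.006]
ft_force: [-0.7, -0.8, -0.4]
grip_width: 0.0518
```

Run:
```python
from h import *
import pickle
o,p,R=st(); print(p,yaw(R),R[:,2],o["grip_width"])
c=cam("wrist","w4.png"); pickle.dump((c,p,R),open("w4.pkl","wb"))
print("pred grip",px(c,(.5338,-.0553,.02)),"tip",px(c,(.5605,.0817,0)))
s=cam("scene","s4.png")
```

```text
[ 0.52490235 -0.09297683  0.08129097] -13.056185333922857 [ 0.00880146 -0.01398678 -0.99986344] 0.05177408216191348
pred grip [319.30338775 156.147951  ] tip [311.94269713 -35.6114039 ]
```

View pics/w4.png

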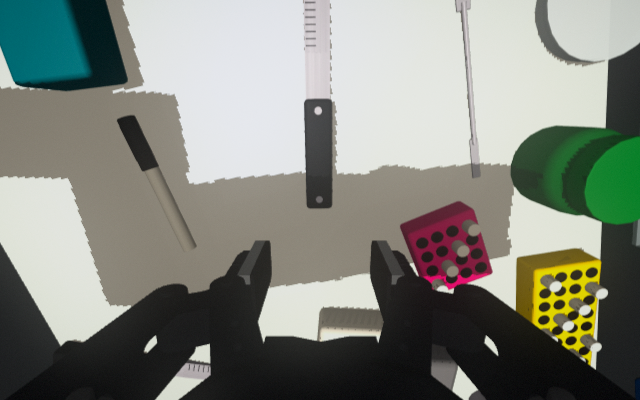

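The grip is at (319,153), as predicted at (319,156), and aligned with the tool axis. Its apparent size confirms the camera height, so the tips really are about 35 mm short of the TCP.

Run:
```python
from h import *
plan([(.534,-.0535,.03)],0.6,[-12.4],step=.035)
```

```text
2
0.6,-0.015,-0.366,0.429,-0.4,0.6,-0.012,-0.366,0.429,-0.4
```

Request:
play_rows:
  deltas: [0.6,-0.01,-0.36,0.42,-0.3,0.6,-0.01,-0.36,0.42,-0.3,0.6,0,0,0,0]

```text
clock: 10.12
eef_pos: [0.5353, -0.0587, 0.0297]
tool_rot: [0.993, -0.114, 0.007, 0.008]
ft_force: [-1.1, -0.5, -0.5]
grip_width: 0.0508
```

Run:
```python
from h import *
o,p,R=st(); print(p,yaw(R),R[:,2],o["ft_force"]); plan([(.534,-.0535,-.015)],0.6,[-12.4],step=.025)
```

```text
[ 0.53526292 -0.058678    0.02968966] -13.085219142401183 [ 0.01130576 -0.01739134 -0.99978484] [-1.08864169 -0.49960275 -0.46477115]
2
0.6,-0.026,-0.045,0.371,-0.3,0.6,-0.025,-0.045,0.371,-0.3
```

Request:
play_rows:
  deltas: [0.6,-0.03,-0.05,0.3,-0.3,0.6,-0.03,-0.05,0.3,-0.3,0.6,0,0,0,0]

```text
clock: 10.5
eef_pos: [0.5353, -0.0584, -0.0049]
tool_rot: [0.994, -0.112, 0.009, 0.009]
ft_force: [-0.0, 0.4, -0.3]
grip_width: 0.0509
```

Request:
play_rows:
  deltas: [0.6,0,0,0.15,0,0.6,0,0,0.07,0,0.6,0,0,0,0]

```text
clock: 10.88
eef_pos: [0.5376, -0.0612, -0.0164]
tool_rot: [0.993, -0.114, 0.011, 0.009]
ft_force: [0.9, -0.1, 1.1]
grip_width: 0.0513
```

Request:
play_rows:
  deltas: [0.6,0,0,0.07,0,0.6,0,0,0.07,0,0.6,0,0,0,0]

```text
clock: 11.25
eef_pos: [0.5383, -0.0613, -0.0248]
tool_rot: [0.993, -0.114, 0.011, 0.009]
ft_force: [0.4, -0.8, 0.3]
grip_width: 0.0513
```

Request:
play_rows:
  deltas: [0.6,-0.06,-0.1,0.06,0,0.6,0,0,0.04,0,0.6,0,0,0,0]

```text
clock: 11.62
eef_pos: [0.536, -0.054, -0.0314]
tool_rot: [0.993, -0.113, 0.011, 0.009]
ft_force: [0.1, -0.4, 0.1]
grip_width: 0.0511
```

Run:
```python
from h import *
import pickle
o,p,R=st(); print(p,yaw(R),R[:,2],o["ft_force"])
c=cam("wrist"); pickle.dump((c,p,R),open("w5.pkl","wb"))
im=c["color"]; cv2.imwrite("pics/w5.png",im[60:360,170:470])
print(px(c,(.534,-.0535,.02)))
m=(im.max(2)<70).astype(np.uint8); 
for v in range(100,232,12):
    r=np.where(m[v,285:355])[0]; print(v,r.min()+285 if len(r) else None,r.max()+285 if len(r) else None)
```

```text
[ 0.536041  -0.0539948 -0.0314227] -13.005641661335556 [ 0.02000278 -0.02114278 -0.99957635] [ 0.06074697 -0.35404124  0.06252175]
[318.40425819 268.07510915]
100 None None
112 None None
124 None None
136 None None
148 None None
160 None None
172 None None
184 293 338
196 293 338
208 293 339
220 294 338
```

Request:
play_rows:
  deltas: [0.5,-0.04,0,0,0,0.3,0,0,0,0,0,0,0,0,0,0,0,0,0,0]

```text
clock: 12.18
eef_pos: [0.534, -0.0535, -0.0309]
tool_rot: [0.993, -0.113, 0.012, 0.009]
ft_force: [0.6, 0.3, -1.0]
grip_width: 0.0201
```

Request:
play_rows:
  deltas: [0,0,0,0,0,0,0,0,0,0,0,0,0,0,0]

```text
clock: 12.55
eef_pos: [0.534, -0.0536, -0.0309]
tool_rot: [0.993, -0.113, 0.012, 0.009]
ft_force: [-0.3, -0.5, 0.9]
grip_width: 0.0203
```

Run:
```python
from h import *
o,p,R=st(); print(p,yaw(R),R[:,2],o["ft_force"],o["grip_width"])
w=cam("wrist"); s=cam("scene")
print(px(s,p),px(s,(.534,-.054,.01)))
a=cv2.resize(s["color"][150:250,300:420],None,fx=4,fy=4,interpolation=cv2.INTER_CUBIC)
H=np.zeros((400,800,3),np.uint8); H[:,:480]=a; H[:,480:]=w["color"][:,160:480]
cv2.imwrite("pics/g.png",H)
```

```text
[ 0.53397893 -0.05355458 -0.03090769] -13.022849690619804 [ 0.02097221 -0.02100475 -0.99955939] [-0.33229997 -0.47047073  0.88913758] 0.02034192003551069
[352.12354429 220.2099253 ] [352.98863619 211.19711843]
```

View pics/g.png

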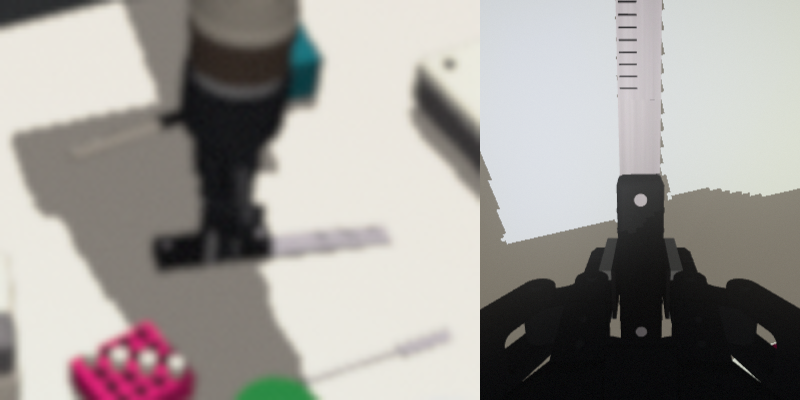

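The gauge is gripped and the blade is aligned with the tool at column 320 in the wrist view. Now the tester pose: base screws, front edge and plate rim from the first top picture.

Run:
```python
from h import *
import pickle
c=pickle.load(open("top0.pkl","rb")); im=c["color"]; g=cv2.cvtColor(im,cv2.COLOR_BGR2GRAY).astype(float)
S=[]
for u0,v0 in [(340/3.6+99.6,70/3.6+154.6),(343/3.6+99.6,268/3.6+154.6)]:
    u,v=int(round(u0)),int(round(v0)); P=g[v-3:v+4,u-3:u+4]; W=np.clip(np.median(P)-15-P,0,None); yy,xx=np.mgrid[-3:4,-3:4]
    q=(u+(W*xx).sum()/W.sum(), v+(W*yy).sum()/W.sum()); S.append(onz(c,*q,.055)); print("screw",q,S[-1].round(4))
S=np.array(S); d=S[0]-S[1]; print("screw dist",np.linalg.norm(d),"tester +x heading",np.degrees(np.arctan2(d[1],d[0]))+90, "mid",S.mean(0))
# front edge of base: first dark col along rows
fe=[]
for v in range(172,236,4):
    r=g[v,195:215]; k=np.argmin(r); fe.append((195+k,v))
pf=np.array([onz(c,*q,.03) for q in fe]); k=np.polyfit(pf[:,0],pf[:,1],1); print("front edge slope deg",np.degrees(np.arctan(k[0])),fe[::4])
# near/far edge of base via strong vertical gradient
# plate circle: outer rim points in polar rays about guess
cu,cv_=100+248/3.6-.4,155+165/3.6-.4
pts=[]
gb=cv2.GaussianBlur(g,(0,0),.6)
for a in np.radians(np.arange(-60,115,8)):
    rr=np.arange(15,22,.25); pr=cv2.remap(gb.astype(np.float32),(cu+rr*np.cos(a)).astype(np.float32)[None],(cv_+rr*np.sin(a)).astype(np.float32)[None],cv2.INTER_CUBIC)[0]
    i=np.argmin(np.gradient(pr)); pts.append(onz(c,cu+rr[i]*np.cos(a),cv_+rr[i]*np.sin(a),.11)[:2])
pts=np.array(pts)
from scipy.optimize import least_squares
f=least_squares(lambda q:np.hypot(*(pts-q[:2]).T)-.05,[.5377,.2475],loss="soft_l1",f_scale=.001); print("plate fixed r",f.x,np.abs(f.fun).max())
f=least_squares(lambda q:np.hypot(*(pts-q[:2]).T)-q[2],[.5377,.2475,.05],loss="soft_l1",f_scale=.001); print("plate free r",f.x)
```

```text
screw (np.float64(192.96081277213352), np.float64(174.58272859216257)) [0.6186 0.1999 0.055 ]
screw (np.float64(194.63791469194314), np.float64(228.98104265402844)) [0.4601 0.1908 0.055 ]
screw dist 0.15867507268544934 tester +x heading 93.26693723571222 mid [0.53934596 0.1953526  0.055     ]
front edge slope deg 2.5477708604580176 [(np.int64(202), 172), (np.int64(203), 188), (np.int64(204), 204), (np.int64(204), 220)]
plate fixed r [0.5383463 0.2556319] 0.008217875807866197
plate free r [0.5354441  0.24860779 0.04376604]
```

Run:
```python
from h import *
o,p,R=st(); np.savez("grasp.npz",p=p,R=R)
c=np.array([.5365,.249]); hd=np.radians(93); h=np.array([np.cos(hd),np.sin(hd)])
A=c-.205*h; print(A)
plan([(.534,-.0536,.10),(A[0],A[1],.105)],0,[-13,3],step=.05)
```

```text
[0.54722887 0.04428095]
5
0,0.018,0.012,-0.727,-0,0,0.018,0.012,-0.727,-0,0,0.018,0.012,-0.727,-0,0,-0.075,-0.819,-0.056,-8,0,0.04,-0.821,-0.056,-8
```

Request:
play_rows:
  deltas: [0,0,0,-0.3,0,0,0.02,0.01,-0.7,0,0,0.02,0.01,-0.7,0,0,0.02,0.01,-0.5,0,0,0,0,0,0]

```text
clock: 13.28
eef_pos: [0.5324, -0.0535, 0.1024]
tool_rot: [0.993, -0.114, 0.009, 0.01]
ft_force: [0.7, -0.1, -1.8]
grip_width: 0.0203
```

Request:
play_rows:
  deltas: [0,-0.05,-0.5,0,-5.3,0,-0.01,-0.5,0,-5.3,0,0.04,-0.5,0,-5.3,0,0,0,0,0]

```text
clock: 13.78
eef_pos: [0.5396, 0.0373, 0.0941]
tool_rot: [1.0, 0.028, 0.003, 0.011]
ft_force: [0.4, -0.0, -0.3]
grip_width: 0.0204
```

```bash
cat >> h.py <<'E'
C=np.array([.5365,.249]); HD=93.
def gauge():
    o,p,R=st(); z=np.load("grasp.npz"); Rg=R@z["R"].T   # gauge rotation since grasp (from flat, heading 77)
    n=Rg@[0,0,1]; hd=yaw(R)+90; h=np.array([np.cos(np.radians(hd)),np.sin(np.radians(hd))])
    g0=np.array([.534,-.0536,0]); pos=p+Rg@(g0-z["p"]); hv=Rg@np.array([np.cos(np.radians(76.98)),np.sin(np.radians(76.98)),0]); tip=pos+.14*hv
    T=np.array([np.cos(np.radians(HD)),np.sin(np.radians(HD))]); N=np.array([-T[1],T[0]])
    print("clk",o["clock"],"eef",p.round(4),"hd",round(hd,2),"pitch up deg",np.degrees(np.arcsin(hv[2])).round(2),"normal",n.round(4),"tip",tip.round(4),"grip z",pos[2].round(4),"F",np.round(o["ft_force"],1),"w",o["grip_width"].round(4))
    print("tip past rim mm",((tip[:2]-C)@T+.025)*1e3,"lateral mm",((tip[:2]-C)@N)*1e3)
    return p,R
E
python3 - <<'E'
from h import *
p,R=gauge()
h=np.array([np.cos(np.radians(93)),np.sin(np.radians(93))]); A=C-.2*h
plan([(*A,.088)],0,[3.])
E
```

```text
Traceback (most recent call last):
  File "h.py", line 37, in gauge
    print("clk",o["clock"],"eef",p.round(4),"hd",round(hd,2),"pitch up deg",np.degrees(np.arcsin(hv[2])).round(2),"normal",n.round(4),"tip",tip.round(4),"grip z",pos[2].round(4),"F",np.round(o["ft_force"],1),"w",o["grip_width"].round(4))
                                                                                                                                                                                                                    ^^^^^^^^^^^^^^^^^^^^^
AttributeError: 'float' object has no attribute 'round'
```

```bash
sed -i 's/o\["grip_width"\].round(4)/round(float(o["grip_width"]),4)/' h.py
python3 - <<'E'
from h import *
p,R=gauge()
h=np.array([np.cos(np.radians(93)),np.sin(np.radians(93))]); A=C-.2*h
plan([(*A,.088)],0,[3.])
w=cam("wrist","w6.png"); t=cam("top","t6.png")
for nm,q in [("lower c",(*C,.11)),("lower front",(*(C-.05*h),.11)),("upper front rim",(*(C-.025*h),.114))]: print(nm,px(w,q).round(1),px(t,q).round(1))
a=cv2.resize(t["color"][150:260,110:270],None,fx=2.5,fy=3.6,interpolation=cv2.INTER_CUBIC)
H=np.zeros((400,800,3),np.uint8); H[:396,:400]=a; H[:,400:]=w["color"][:,120:520]; cv2.imwrite("pics/a6.png",H)
E
```

```text
clk 13.775 eef [0.5396 0.0373 0.0941] hd 93.23 pitch up deg -0.4 normal [0.0196 0.0081 0.9998] tip [0.5324 0.1773 0.1241] grip z 0.125 F [ 0.4 -0.  -0.3] w 0.0204
tip past rim mm -46.36579143772696 lateral mm 7.85257442990899
1
0,0.133,-0.194,0.099,0.2
lower c [ 341.6 -259.7] [169.4 200.4]
lower front [339.  -99.3] [187.6 199.5]
upper front rim [ 340.9 -183.8] [178.1 199.8]
```

View pics/a6.png

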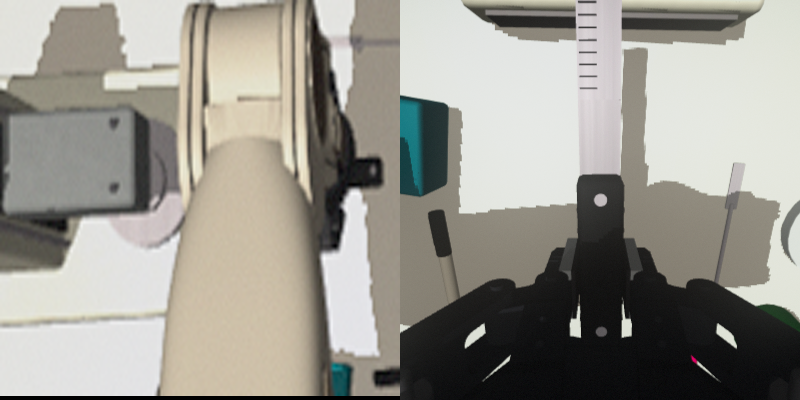

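The wrist view shows the base front edge at columns 188–485 with centre about 336, and the blade at column 320. I'll check that against the predicted centreline.

Run:
```python
from h import *
w=cam("wrist"); T=np.array([np.cos(np.radians(93)),np.sin(np.radians(93))]); N=np.array([-T[1],T[0]])
b=C-.08*T
for z in (.05,.055): print(z,px(w,(*b,z)).round(1),px(w,(*(b+.1*N),z)).round(1),px(w,(*(b-.1*N),z)).round(1))
im=w["color"]; g=cv2.cvtColor(im,cv2.COLOR_BGR2GRAY).astype(int)
for v in (1,3,5,8): print(v, "dark/edges",[int(u) for u in np.where(np.abs(np.diff(g[v]))>25)[0]][:30])
for u in (210,240,270,380,420,460): print(u,[int(v) for v in np.where(np.abs(np.diff(g[:60,u]))>25)[0]])
```

```text
0.05 [332.   15.7] [180.5  15.5] [482.7  15.8]
0.055 [332.4  13.3] [177.   13.1] [486.8  13.5]
1 dark/edges [182, 297, 315, 316, 483, 629, 630]
3 dark/edges [183, 184, 185, 294, 295, 341, 482, 629]
5 dark/edges [186, 187, 294, 295, 341, 480, 481, 628, 629]
8 dark/edges [189, 190, 191, 204, 294, 295, 341, 477, 478, 627, 628]
210 [6, 11, 12, 19, 20]
240 [2, 3, 6, 7, 11, 12, 23, 24, 36]
270 [7, 12, 13, 24, 25, 38]
380 [4, 5, 9, 13, 14, 26, 39, 40]
420 [9, 14, 15, 26, 27, 39, 40]
460 [5, 6, 19, 34]
```

```bash
sed -i 's/^C=.*/C=np.array([.5371,.249]); HD=92.6/' h.py
python3 - <<'E'
from h import *
p,R=gauge(); h=np.array([np.cos(np.radians(HD)),np.sin(np.radians(HD))]); A=C-.177*h
plan([(*A,.086)],0,[2.6],step=.04)
E
```

```text
clk 13.925 eef [0.5397 0.0352 0.0948] hd 93.01 pitch up deg -0.43 normal [0.0192 0.0086 0.9998] tip [0.5329 0.1752 0.1246] grip z 0.1257 F [-0.6 -0.7 -0.2] w 0.0204
tip past rim mm -48.540582130635386 lateral mm 7.499091749088722
1
0,0.122,-0.614,0.133,0.4
```

Request:
play_rows:
  deltas: [0,0.06,-0.3,0.05,0.2,0,0.06,-0.3,0.05,0.2,0,0,0,0,0]

```text
clock: 14.3
eef_pos: [0.5452, 0.0712, 0.0869]
tool_rot: [1.0, 0.02, 0.003, 0.012]
ft_force: [-0.1, 0.0, -1.2]
grip_width: 0.0203
```

Run:
```python
from h import *
p,R=gauge()
```

```text
clk 14.3 eef [0.5452 0.0712 0.0869] hd 92.29 pitch up deg -0.42 normal [0.0198 0.0082 0.9998] tip [0.5402 0.2113 0.1168] grip z 0.1178 F [-0.1  0.  -1.2] w 0.0203
tip past rim mm -12.828160584825318 lateral mm -1.412680849896498
```

Request:
play_rows:
  deltas: [0,-0.02,0,0.05,-0.3,0,0,0,0.03,0,0,0,0,0,0]

```text
clock: 14.68
eef_pos: [0.5436, 0.0698, 0.0816]
tool_rot: [1.0, 0.022, 0.002, 0.012]
ft_force: [0.8, 0.4, -1.8]
grip_width: 0.0203
```

Request:
play_rows:
  deltas: [0,0,0,0.02,0,0,0,0,0,0]

```text
clock: 14.92
eef_pos: [0.5437, 0.0692, 0.0806]
tool_rot: [1.0, 0.021, 0.003, 0.012]
ft_force: [-0.0, -0.3, -0.5]
grip_width: 0.0203
```

Request:
play_rows:
  deltas: [0,0,0,0.02,0,0,0,0,0,0]

```text
clock: 15.18
eef_pos: [0.544, 0.0692, 0.0796]
tool_rot: [1.0, 0.021, 0.003, 0.012]
ft_force: [-0.2, 1.1, 0.1]
grip_width: 0.0205
```

Request:
play_rows:
  deltas: [0,0,0,0.02,0,0,0,0,0,0]

```text
clock: 15.42
eef_pos: [0.5443, 0.0693, 0.0788]
tool_rot: [1.0, 0.021, 0.003, 0.012]
ft_force: [-0.5, 0.6, 1.3]
grip_width: 0.0205
```

Run:
```python
from h import *
p,R=gauge(); print(bot.get_obs()["ft_torque"])
```

```text
clk 15.425 eef [0.5443 0.0693 0.0788] hd 92.46 pitch up deg -0.43 normal [0.0186 0.0082 0.9998] tip [0.5389 0.2094 0.1086] grip z 0.1097 F [-0.5  0.6  1.3] w 0.0205
tip past rim mm -14.64046023937593 lateral mm -0.011321206600594205
[0.11382997 0.04467108 0.03984175]
```

Request:
play_rows:
  deltas: [0,0,-0.08,0,0,0,0,-0.08,0,0,0,0,-0.08,0,0]

```text
clock: 15.8
eef_pos: [0.5441, 0.0845, 0.0788]
tool_rot: [1.0, 0.021, 0.004, 0.011]
ft_force: [-0.3, -1.0, 0.7]
grip_width: 0.0202
```

Request:
play_rows:
  deltas: [0,0,-0.08,0,0,0,0,-0.08,0,0]

```text
clock: 16.05
eef_pos: [0.5438, 0.095, 0.0787]
tool_rot: [1.0, 0.021, 0.004, 0.011]
ft_force: [-0.2, -1.4, 1.5]
grip_width: 0.0201
```

Run:
```python
from h import *
p,R=gauge(); print(bot.get_obs()["ft_torque"])
```

```text
clk 16.05 eef [0.5438 0.095  0.0787] hd 92.45 pitch up deg -0.41 normal [0.0172 0.008  0.9998] tip [0.5384 0.2351 0.1086] grip z 0.1096 F [-0.2 -1.4  1.5] w 0.0201
tip past rim mm 11.049861402616441 lateral mm -0.6644107561401804
[ 0.05458874 -0.00900772  0.01330773]
```

Request:
play_rows:
  deltas: [0,0,-0.05,0,0,0,0,-0.05,0,0]

```text
clock: 16.3
eef_pos: [0.5436, 0.1017, 0.0787]
tool_rot: [1.0, 0.022, 0.004, 0.011]
ft_force: [-0.2, -1.3, 0.6]
grip_width: 0.0204
```

Request:
play_rows:
  deltas: [0,0,-0.04,0,0]

```text
clock: 16.42
eef_pos: [0.5436, 0.1042, 0.0787]
tool_rot: [1.0, 0.022, 0.004, 0.011]
ft_force: [0.5, -0.6, 0.9]
grip_width: 0.02
```

Request:
play_rows:
  deltas: [0,0,-0.04,0,0]

```text
clock: 16.55
eef_pos: [0.5436, 0.1067, 0.0787]
tool_rot: [1.0, 0.021, 0.004, 0.011]
ft_force: [-0.2, -1.2, 1.2]
grip_width: 0.0202
```

Request:
play_rows:
  deltas: [0,0,-0.04,0,0]

```text
clock: 16.68
eef_pos: [0.5435, 0.1092, 0.0787]
tool_rot: [1.0, 0.021, 0.004, 0.011]
ft_force: [-0.2, -0.6, 1.6]
grip_width: 0.0199
```

Request:
play_rows:
  deltas: [0,0,-0.04,0,0]

```text
clock: 16.8
eef_pos: [0.5435, 0.1117, 0.0787]
tool_rot: [1.0, 0.021, 0.005, 0.011]
ft_force: [-0.6, -1.3, 1.7]
grip_width: 0.0201
```

Request:
play_rows:
  deltas: [0,0,-0.04,0,0]

```text
clock: 16.92
eef_pos: [0.5434, 0.1142, 0.0787]
tool_rot: [1.0, 0.021, 0.005, 0.012]
ft_force: [0.2, -0.7, 2.4]
grip_width: 0.0205
```

Request:
play_rows:
  deltas: [0,0,-0.04,0,0]

```text
clock: 17.05
eef_pos: [0.5433, 0.1168, 0.0787]
tool_rot: [1.0, 0.021, 0.005, 0.012]
ft_force: [-0.3, -1.6, 2.2]
grip_width: 0.0202
```

Request:
play_rows:
  deltas: [0,0,-0.04,0,0]

```text
clock: 17.18
eef_pos: [0.5433, 0.1193, 0.0787]
tool_rot: [1.0, 0.021, 0.005, 0.012]
ft_force: [-0.5, -0.7, 1.7]
grip_width: 0.0203
```

Request:
play_rows:
  deltas: [0,0,-0.04,-0.005,0]

```text
clock: 17.3
eef_pos: [0.5432, 0.1217, 0.079]
tool_rot: [1.0, 0.021, 0.005, 0.012]
ft_force: [0.1, -1.9, 1.4]
grip_width: 0.0205
```

Request:
play_rows:
  deltas: [0,0,-0.03,0,0]

```text
clock: 17.42
eef_pos: [0.5431, 0.1231, 0.079]
tool_rot: [1.0, 0.021, 0.005, 0.012]
ft_force: [-0.3, -2.1, 2.3]
grip_width: 0.0201
```

Request:
play_rows:
  deltas: [0,0,-0.03,0,0]

```text
clock: 17.55
eef_pos: [0.5431, 0.1243, 0.079]
tool_rot: [1.0, 0.021, 0.005, 0.013]
ft_force: [0.1, -3.7, 3.1]
grip_width: 0.02
```

Run:
```python
from h import *
p,R=gauge(); print(bot.get_obs()["ft_torque"])
```

```text
clk 17.55 eef [0.5431 0.1243 0.079 ] hd 92.41 pitch up deg -0.6 normal [0.0156 0.0112 0.9998] tip [0.5377 0.2645 0.1084] grip z 0.1099 F [ 0.1 -3.7  3.1] w 0.02
tip past rim mm 40.42436576752108 lateral mm -1.3428288525914982
[-0.546416   -0.09923871 -0.0143047 ]
```

Request:
play_rows:
  deltas: [0,0,-0.03,0,0]

```text
clock: 17.68
eef_pos: [0.5431, 0.1255, 0.079]
tool_rot: [1.0, 0.021, 0.005, 0.014]
ft_force: [-0.3, -3.7, 3.1]
grip_width: 0.0203
```

Request:
play_rows:
  deltas: [0,0,-0.03,0,0]

```text
clock: 17.8
eef_pos: [0.5431, 0.1269, 0.079]
tool_rot: [1.0, 0.02, 0.005, 0.014]
ft_force: [0.1, -4.2, 1.8]
grip_width: 0.0204
```

Run:
```python
from h import *
p,R=gauge(); print(bot.get_obs()["ft_torque"])
```

```text
clk 17.8 eef [0.5431 0.1269 0.079 ] hd 92.35 pitch up deg -0.71 normal [0.0153 0.0131 0.9998] tip [0.5379 0.2671 0.1082] grip z 0.1099 F [ 0.1 -4.2  1.8] w 0.0204
tip past rim mm 43.09542014182385 lateral mm -1.5745541405072834
[-0.63475592 -0.01423785  0.01434375]
```

Request:
play_rows:
  deltas: [0,0,-0.04,0,0,0,0,-0.03,0,0]

```text
clock: 18.05
eef_pos: [0.543, 0.1307, 0.079]
tool_rot: [1.0, 0.02, 0.005, 0.015]
ft_force: [-0.7, -5.0, 3.0]
grip_width: 0.0201
```

Request:
play_rows:
  deltas: [0,0,-0.015,0,0,0,0,0,0,0]

```text
clock: 18.3
eef_pos: [0.543, 0.1316, 0.0791]
tool_rot: [1.0, 0.02, 0.005, 0.015]
ft_force: [-0.5, -4.1, 3.1]
grip_width: 0.0198
```

Run:
```python
from h import *
w=cam("wrist"); p,R=gauge(); print(bot.get_obs()["ft_torque"])
s=cam("scene"); t=cam("top"); gauge()
import pickle
s0=pickle.load(open("scene0.pkl","rb"))["color"]
H=np.zeros((560,800,3),np.uint8)
H[:280,:400]=cv2.resize(s["color"][110:210,380:520],(400,280),interpolation=cv2.INTER_CUBIC)
H[280:,:400]=cv2.resize(s["color"][120:320,180:460],(400,280))
H[:280,400:]=cv2.resize(s0[110:210,380:520],(400,280),interpolation=cv2.INTER_CUBIC)
H[280:,400:]=cv2.resize(w["color"],(400,280)); cv2.imwrite("pics/f.png",H)
```

```text
clk 18.35 eef [0.543  0.1316 0.0791] hd 92.32 pitch up deg -0.79 normal [0.015  0.0144 0.9998] tip [0.5378 0.2719 0.108 ] grip z 0.11 F [ 0.1 -5.3  3.1] w 0.0201
tip past rim mm 47.84792931158224 lateral mm -1.7762535644188973
[-0.65440555 -0.10988731  0.01191025]
clk 18.45 eef [0.543  0.1316 0.079 ] hd 92.31 pitch up deg -0.79 normal [0.015  0.0144 0.9998] tip [0.5378 0.2719 0.108 ] grip z 0.1099 F [ 0.7 -5.   2.9] w 0.02
tip past rim mm 47.83349927725667 lateral mm -1.7642144212053428
```

View pics/f.png

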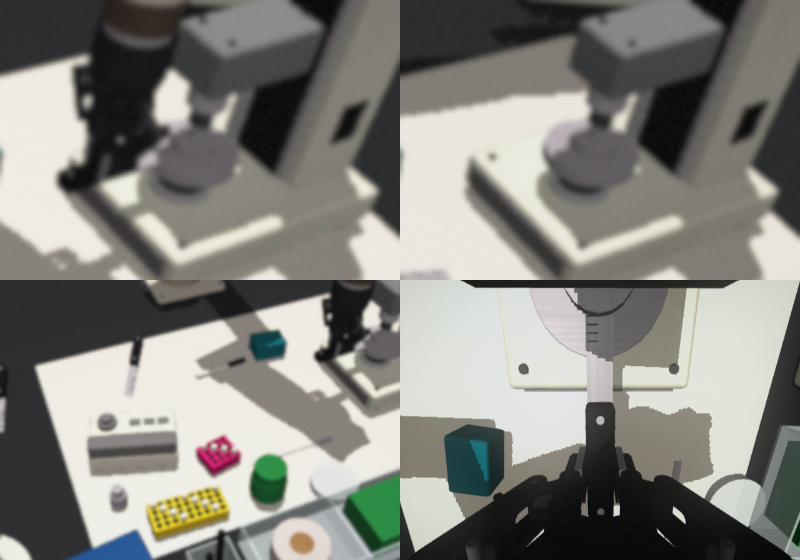

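The final view shows the blade centred under the upper plate and still held, with the bystanders where they started. Drag is steady at about 5 N, so I'm handing in.

```bash
python3 -c "
from workcell import ticket
print(ticket.job_done())"
```

```text
the job is handed in; nothing more can be done
None
```

The tare is done, and I handed the job in with the gauge still gripped and its blade under the middle of the upper plate, at about 18.5 s of the 61 s limit. No verdict was reported.

- **Tare:** I pressed the button to its hard stop. The force rose from about 5 N of spring to a peak of 39 N on the wrist, applied by the finger tips, and I then let it go. This was before anything was put between the plates.
- **Gauge:** I took the leftmost gauge by its grip, laid the blade on the ledge with about 2 N, and slid it in from the front. Drag rose at about 39 mm past the rim. The tip ended about 48 mm past it, within 2 mm of the centreline and 0.3° of the tester's heading.
- **Last checks:** Drag held steady at about 5 N, which by the stated figures means roughly 0.4 mm of lift. I inferred that from force only; a lift that small cannot be seen in the pictures. In the final pictures the blade is central and the bystanders in view look unmoved.
- **Disagreements:**
  - The fingertips sat about 35 mm behind the reported TCP, so I set heights by contact force.
  - The tool tilted 1–2° along the way.
  - By the measured pose the gauge ended about 0.8° tip-down and 0.9° rolled, and the tip came out 2 mm below the plate's face. That cannot be true while it rests on the plate, so I take it as play in the grasp.

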